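# Spin the raffle drum and stop it with the hatch on top

## Task

Mix the raffle: with a fingertip, flick the drum into a good free spin and, without touching it, let its hatch come round over the top at least twice. Then, while it is still turning, brake it with a light fingertip so that it comes to rest with the hatch on top, ready for the draw, and take your hand away. Do not clamp, lift or shift the drum or its stand, and leave everything else on the desk where it is.

Things in the scene. Friction and masses are not known exactly. Their poses are not given: they have to be found in the camera images.
- drum (a joint): Angle of the raffle drum, rad, unlimited, not wrapped: 0 and every multiple of 2 pi is the hatch exactly on top; growing values carry the top of the drum towards +x of stand. It is balanced (stays at any angle) and runs freely on ball bearings either way: once flicked it slows by only 0.08 to 0.25 rad/s each second. 1 kg, moment of inertia about 0.008 kg m2.
- stand: Loose wooden stand of the drum, about 3 kg, on rubber feet. Origin on the desk under the middle of the drum, y axis parallel to the axle, z up. Base board 270 (x) x 330 (y) mm, 30 mm high with its feet; two upright cheeks 18 mm thick, 70 mm wide, their middles 126 mm to either side along y, their rounded tops 205 mm above the desk.
- axle (a point): Centre of the drum, on its axle, 170 mm above the desk, axes as stand. A closed sheet-metal barrel, 84 mm in radius and 170 mm long, lies along y here. Around it six rubber-sleeved tie rods, 12 mm in diameter, run from end disc to end disc, centres 112 mm from the axle, 60 degrees apart, the first 30 degrees from the hatch: 22 mm of air between rod and barrel.
- hatch (a point): Middle of the top of the black knob on the hatch; turns with the drum. Its z axis points from the axle out through the hatch: straight up when the hatch is on top. The hatch is a curved dark timber lid, 72 mm round the barrel, 140 mm along it, half-way between two tie rods, with steel strap hinges; the knob, 24 mm in diameter, stands 22 mm out from the barrel.
- ticket_roll: Bystander: roll of raffle tickets lying flat, 90 mm across, 30 mm high. Origin under its centre.
- mug: Bystander: white mug, 82 mm across, 95 mm high. Origin under its centre.
- call_bell: Bystander: counter bell, 84 mm across, 54 mm high. Origin under its centre.
- trophy: Bystander: brass trophy cup on a square wooden plinth, 105 mm wide over its handles, 130 mm high. Origin under its centre.
- cash_tin: Bystander: steel cash tin, 154 x 204 mm, 104 mm high with its handle. Origin under its centre.
- water_bottle: Bystander: water bottle, 66 mm across, 210 mm high. Origin under its centre.
- stapler: Bystander: stapler, 140 mm long (x), 36 mm wide, 60 mm high. Origin under its centre.
- cup_stack: Bystander: stack of paper cups, 80 mm across, 139 mm high. Origin under its centre.
- rim_left (a point): Top of the +y end disc, in the middle of its thickness; it does not turn. The two end discs are plywood edged with a smooth rubber band, 125 mm in radius, 18 mm thick (band 15 mm): tops 295 mm above the desk, 125 mm above the axle, 7 mm farther out than the rods. The other one's middle is 188 mm towards -y. Axes as stand.

How it is judged:
By the outcome, as a careful person would: the job done as asked, in the order asked, and still so for the second after the job is handed in, with the robot touching nothing.
It also fails if it takes over 51 s, if anything falls off the work surface, if the arm or the gripper's body presses on something with over 40 N, if the wrist force passes 120 N, or if a joint passes its speed limit or range.

## Robot

A 7-joint arm with a two-finger parallel gripper is mounted at the origin on the work surface. World frame = base frame: x ahead of the robot, y to its left, z up, the work surface at z = 0. Lengths are in m, angles in rad, forces in N, time in s.
With the tool pointing down it reaches from about 0.4 to 0.85 m from the base axis. Payload 4.4 kg.
Tool frame: the origin (TCP) lies at the very end of the fingers, on their centre line; the grasp point (between the pads) lies arm.tcp_to_grasp behind it (arm.tcp_to_grasp is the distance from the TCP to the grasp point, in m); z points along the fingers, y is the line along which they close (so a half turn about z gives the same grasp; the last joint's range is limited). The gripper opens to 94 mm and grips with 3 to 60 N. Pads are 16 mm wide; open, the fingers measure 119 mm over their backs; the gripper's body (75 mm by 177 mm) begins 78 mm behind the grasp point.
Start: joints at [1.148, 0.628, 0.038, 1.517, -0.027, 0.996, -0.02], TCP at [0.227, -0.609, 0.205] pointing down, gripper open.
Joint ranges: [-3.06, 3.06], [-0.37, 2.12], [-1.25, 1.32], [0.18, 2.47], [-1.1, 4.24], [0.23, 1.98], [-2.94, 2.94]. Speed limits (rad/s): [2.57, 2.57, 3.14, 3.14, 3.14, 3.14, 3.14].

## Interface

Orientations are given as a unit quaternion [x, y, z, w].
In Python, from plant import arm, gripper_to, inverse_kinematics, get_state, viewer, ticket gives the robot as it stands. Calls block until the motion is done:
- arm.move_pose(position, orientation): joint-space move of the TCP to a pose.
- arm.move_linear(position, rot=None, feed=0.15): straight line of the TCP; rot=None keeps the orientation; feed is the mean speed in m/s.
- arm.move_joints(angles): joint-space move.
- gripper_to(opening, newtons=None): opening from 0.0 (shut) to 1.0 (fully open); newtons is the grip in N (None keeps the last); returns when the fingers have stopped.
- arm.sleep(seconds).
- inverse_kinematics(position, orientation): joint angles nearest the present ones, or None.
- get_state(): the state.
- viewer.camera(name): name is "scene" or "top"; returns the picture (384x512x3 uint8, blue, green, red); there is no depth.
- viewer.calibration(name): a dict with "fov_y" (degrees; the focal length in pixels is half the picture's height over the tangent of half this angle, whatever the lens; pixels are square), "cx", "cy" (the principal point, pixels), "xyz" and "attitude" of the camera in the world. Camera axes: x right, y down, z forward; pixel columns grow to the right and rows downward; lengths in m; the calibration is good to about 2 mm. A picture is of the moment at which its call begins. calibration takes no time and is no camera call.
A pose or a line that the arm cannot do raises arm.Unreachable and nothing moves.
- ticket.sign_off(): hands the job in; it is judged then, once.
The state is a dict: "t": time; "joints": joint angles; "joint_vel": joint speeds; "joint_efforts": joint torques, N m; "tool_pos": TCP position; "orientation": TCP orientation; "force": force on the tool from outside, world axes, zero at the start; "moment": the same for the moment, N m; "width": opening from 0.0 (shut) to 1.0 (fully open); "gripper_force": force on a finger pad.
Only numpy, scipy, OpenCV 4.12 (cv2) and the standard library are available. Lean on these libraries where they do the work, as an engineer would, in place of code of your own. Each camera call takes 0.05 s, during which the arm holds its last target. There are 200 camera calls.

## Working session

There is one attempt and no reset: what is moved stays moved. The work goes in short steps, each a Python script; the robot and the scene stay as the last script left them, time stands still between calls to the robot, and variables do not carry over. Pictures are saved under pics/ and viewed, at most 10 in all, crops included, and the job is handed in when it is done.

```bash
ls; mkdir -p pics; python3 - <<'E'
from plant import *
import cv2,numpy as np
for n in("scene","top"):
    cv2.imwrite(f"pics/{n}0.png",viewer.camera(n)); print(n,viewer.calibration(n))
s=get_state();print(s)
print(arm.tcp_to_grasp)
E
```

```text
pics
scene {'fov_y': 52.747132770218165, 'cx': 258.40396080597066, 'cy': 189.4989989978733, 'xyz': array([1.44186596, 0.25012498, 1.09979034]), 'attitude': array([ 0.55440314,  0.73541986, -0.30963191, -0.23648016])}
top {'fov_y': 51.93088055542407, 'cx': 263.57519649018354, 'cy': 195.88455807530661, 'xyz': array([0.34443425, 0.00358422, 1.76818142]), 'attitude': array([ 0.71233802, -0.69922953,  0.04420978, -0.04120794])}
{'t': 0.1, 'joints': array([ 1.14818434,  0.62921115,  0.03843853,  1.51822621, -0.02701365,
        0.99628143, -0.02001969]), 'joint_vel': array([ 0.00053075, -0.0019263 ,  0.00130895, -0.00325818, -0.00052029,
        0.00031508,  0.00096219]), 'joint_efforts': array([ 2.24327800e-03, -5.50783181e+01,  1.14694096e+00, -1.87118608e+01,
       -5.22372010e-02,  1.91429397e-02,  4.76976402e-05]), 'tool_pos': array([ 0.22687668, -0.60851382,  0.20468684]), 'orientation': array([ 9.84129374e-01,  1.77450636e-01, -1.41554853e-04, -7.91823216e-04]), 'force': array([-0.61207848, -0.04011113,  0.06760949]), 'moment': array([0.02270401, 0.02150646, 0.02889209]), 'gripper_force': 0.0, 'width': 1.000385465390812}
0.0188
```

View pics/scene0.png

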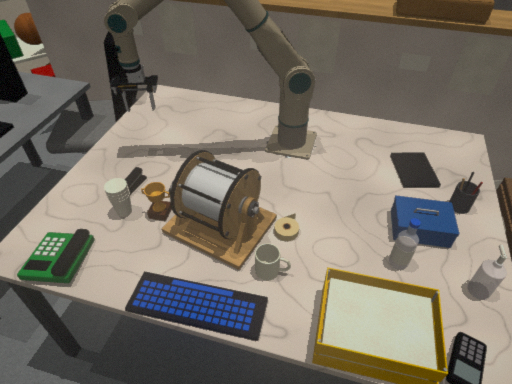

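View pics/top0.png

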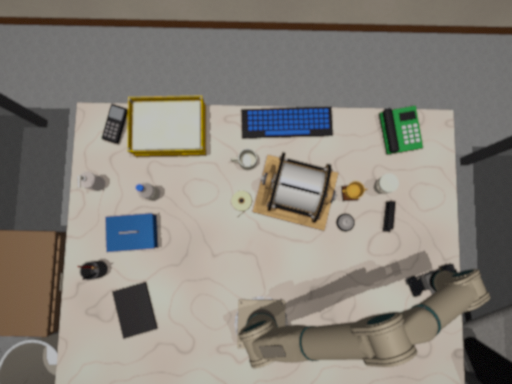

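```bash
cat > h.py <<'E'
from plant import *
import cv2,numpy as np
from scipy.spatial.transform import Rotation as R
class Cam:
    def __init__(s,n):
        c=viewer.calibration(n);s.n=n;s.f=192/np.tan(np.radians(c["fov_y"])/2)
        s.c=np.array([c["cx"],c["cy"]]);s.o=np.array(c["xyz"]);s.R=R.from_quat(c["attitude"]).as_matrix()
    def proj(s,P):
        q=(np.atleast_2d(P)-s.o)@s.R;return q[:,:2]/q[:,2:]*s.f+s.c
    def plane(s,px,z):
        px=np.atleast_2d(px);d=np.c_[(px-s.c)/s.f,np.ones(len(px))]@s.R.T
        return s.o+d*((z-s.o[2])/d[:,2])[:,None]
T=Cam("top");S=Cam("scene")
E
python3 - <<'E'
from h import *
print(T.proj([[0,0,0],[.227,-.609,.205]]),S.proj([[0,0,0],[.227,-.609,.205]]))
t=cv2.imread("pics/top0.png");s=cv2.imread("pics/scene0.png")
a=cv2.resize(t[140:240,230:410],None,fx=4.4,fy=4.4,interpolation=cv2.INTER_CUBIC)
cv2.imwrite("pics/c1.png",a)
b=cv2.resize(s[145:270,135:315],None,fx=4.4,fy=4.4,interpolation=cv2.INTER_CUBIC)
cv2.imwrite("pics/c2.png",b)
E
```

```text
[[260.77456002 323.58049742]
 [417.73385974 276.92997878]] [[290.20418528 141.6472609 ]
 [139.95453779 109.40901378]]
```

View pics/c1.png

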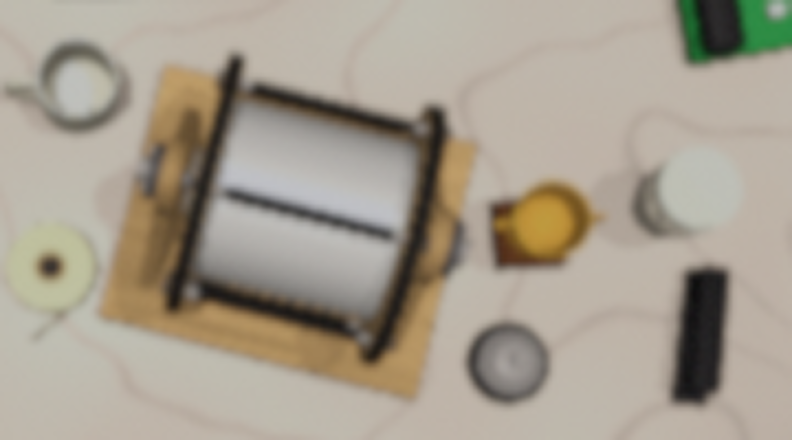

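View pics/c2.png

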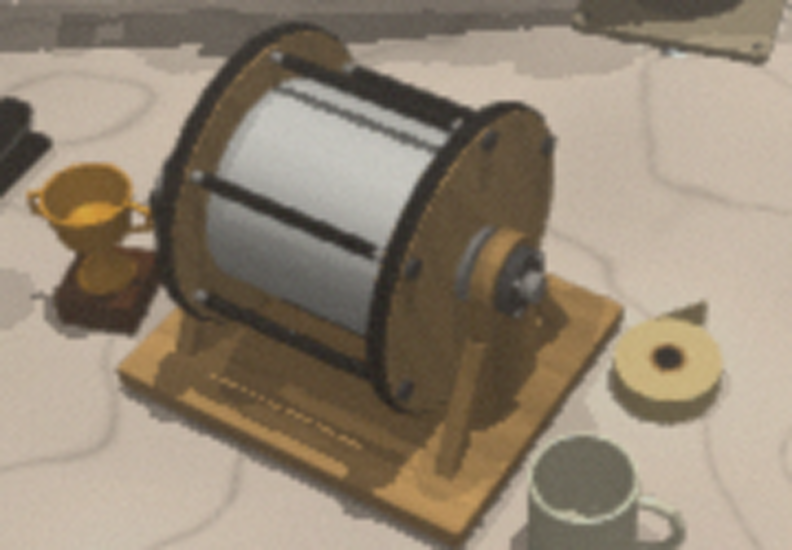

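The top crop shows the board corners at crop pixels (165,65), (475,140), (415,398) and (100,317), with a rod near the top running (225,190)–(392,237). The hatch is hidden underneath. In the scene crop, the board corners are (120,372), (460,543) and (622,310).

```bash
python3 - <<'E'
from h import *
c=np.array([[165,65],[475,140],[415,398],[100,317]])/4.4+[230,140]
W=T.plane(c,.03);print(W.round(3),[np.linalg.norm(W[i]-W[i-1]).round(3) for i in range(4)],W.mean(0))
c2=np.array([[120,372],[460,543],[622,310]])/4.4+[135,145]
V=S.plane(c2,.03);print(V.round(3)) 
# axle yaw from y-edges
for a,b in((W[1],W[0]),(W[2],W[3]),(V[0],V[1])):print("yaw",np.degrees(np.arctan2(-(b-a)[0],(b-a)[1])))
for a,b in((W[3],W[0]),(W[2],W[1]),(V[2],V[1])):print("yawx",np.degrees(np.arctan2((b-a)[1],(b-a)[0])))
# rim tops/disc extremes in top view (crop px): left disc (235,58)-(175,305); right (435,110)-(372,358)
# finer: measure top-rod
r=T.plane(np.array([[225,190],[392,237]])/4.4+[230,140],.282);print(r.round(3),r.mean(0))
E
```

```text
[[ 0.742 -0.016  0.03 ]
 [ 0.67  -0.333  0.03 ]
 [ 0.408 -0.272  0.03 ]
 [ 0.483  0.045  0.03 ]] [np.float64(0.266), np.float64(0.325), np.float64(0.27), np.float64(0.325)] [ 0.5757605  -0.14403471  0.03      ]
[[ 0.674 -0.321  0.03 ]
 [ 0.755 -0.005  0.03 ]
 [ 0.495  0.055  0.03 ]]
yaw -12.756912625275941
yaw -13.374746817392706
yaw -14.319076980240075
yawx -13.203619012211883
yawx -13.103372975127574
yawx -12.936231322250821
[[ 0.575 -0.067  0.282]
 [ 0.537 -0.212  0.282]] [ 0.55589453 -0.13957583  0.282     ]
```

```bash
cat > fit.py <<'E'
from h import *
from scipy.optimize import least_squares
def dproj(C,P,k):
    q=C.proj(P)-C.c;r2=(q**2).sum(1,keepdims=True)/C.f**2;return q*(1+k*r2)+C.c
t=cv2.cvtColor(cv2.imread("pics/top0.png"),6);s=cv2.cvtColor(cv2.imread("pics/scene0.png"),6)
def sub(im,p):
    p=np.float32(p).reshape(-1,1,2);return cv2.cornerSubPix(im,p.copy(),(3,3),(-1,-1),(3,50,.01)).reshape(-1,2)
ct0=np.array([[165,65],[475,140],[415,398],[100,317]])/4.4+[229.6,139.6];cs0=np.array([[120,372],[460,543],[622,310]])/4.4+[134.6,144.6]
ct=sub(t,ct0);cs=sub(s,cs0);print((ct-ct0).round(1).tolist(),(cs-cs0).round(1).tolist())
M=np.array([[.135,.165,.03],[.135,-.165,.03],[-.135,-.165,.03],[-.135,.165,.03]])
def pose(v,P):
    c,n=np.cos(v[2]),np.sin(v[2]);P=np.atleast_2d(P)
    return np.c_[v[0]+c*P[:,0]-n*P[:,1],v[1]+n*P[:,0]+c*P[:,1],P[:,2]]
if __name__=="__main__":
  # robot's own base/TCP as check; fit pose from both cameras
  for nm,a,b in(("raw",ct0,cs0),("sub",ct,cs)):
    def res(v):
        W=pose(v,M);return np.r_[(dproj(T,W,v[3])-a).ravel(),(dproj(S,W[[1,0,3]],v[4])-b).ravel(),v[3]*2,v[4]*2]
    o=least_squares(res,[.576,-.144,-.23,0,0]);print(nm,o.x.round(4),o.fun.round(1))
    v=o.x
  print("tcp pred",dproj(T,[[.2269,-.6085,.2047]],v[3]),dproj(S,[[.2269,-.6085,.2047]],v[4]))
  a=cv2.resize(cv2.imread("pics/top0.png")[250:310,390:480],None,fx=4,fy=4);b=cv2.resize(cv2.imread("pics/scene0.png")[70:130,100:190],None,fx=4,fy=4)
  cv2.imwrite("pics/c3.png",np.hstack([a,b]))
E
python3 fit.py
```

```text
[[-0.8, -0.1], [1.7, 0.9], [-0.3, 1.3], [-1.4, -1.8]] [[-1.0, -0.8], [-1.2, 2.9], [0.6, -0.1]]
raw [ 0.5806 -0.1393 -0.2315  0.0063 -0.1545] [-1.  -1.3 -0.1 -0.4 -0.2 -0.5 -1.3 -0.6 -1.  -0.6 -0.5 -1.7  0.1 -1.3
  0.  -0.3]
sub [ 0.58   -0.1367 -0.2555  0.4569  0.1338] [ 0.1 -2.  -0.6 -0.6 -0.7 -0.5 -1.   0.3 -1.3 -0.  -0.3 -3.1  0.5 -0.
  0.9  0.3]
tcp pred [[431.28529382 284.16326829]] [[137.93382324 108.01907479]]
```

View pics/c3.png

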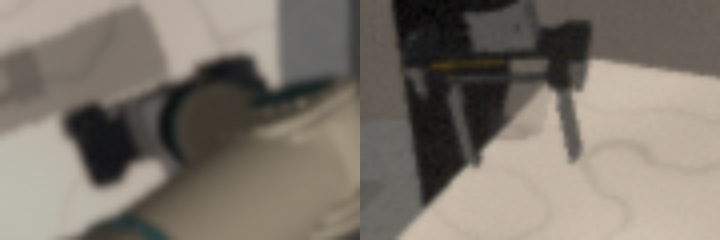

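Fingertips in the scene view average about (141,110), against a projection of (140,109.4). So the pinhole model holds, with roughly a 1 px bias. I'll use stand ≈ (0.577, -0.142) with yaw -13.2° and move to hover over the -y rim.

```bash
cat >> h.py <<'E'
V=np.array([.577,-.142,-.231])
def st(x,y,z,v=None):
    v=V if v is None else v
    c,n=np.cos(v[2]),np.sin(v[2]);return np.array([v[0]+c*x-n*y,v[1]+n*x+c*y,z])
def Q(sign=1): # tool y along stand +-x, z down
    X=np.array([np.cos(V[2]),np.sin(V[2]),0])*sign;Z=np.array([0,0,-1.])
    return R.from_matrix(np.c_[np.cross(X,Z),X,Z]).as_quat()
E
python3 - <<'E'
from h import *
lo=np.array([-3.06,-.37,-1.25,.18,-1.1,.23,-2.94]);hi=np.array([3.06,2.12,1.32,2.47,4.24,1.98,2.94])
best=None
for sg in(1,-1):
    m=9
    for p in(st(0,-.094,.295),st(-.044,-.05,.262),st(.1,-.05,.262),st(0,-.094,.4)):
        j=inverse_kinematics(p,Q(sg)); m=min(m,-9 if j is None else min((j-lo).min(),(hi-j).min()))
        print(sg,None if j is None else np.round(j,2))
    if best is None or m>best[0]:best=(m,sg)
print(best)
sg=best[1]
p=get_state()["tool_pos"]
arm.move_linear([p[0],p[1],.42],feed=.3);print(get_state()["t"])
arm.move_pose(st(0,-.094,.40),Q(sg));print(get_state()["t"])
gripper_to(0.0,20);print(get_state()["t"])
arm.move_linear(st(0,-.094,.31),feed=.15)
s=get_state();print(s["t"],s["tool_pos"],s["force"],s["width"])
t=viewer.camera("top");c=viewer.camera("scene")
cv2.imwrite("pics/t1.png",t);cv2.imwrite("pics/s1.png",c)
cv2.imwrite("pics/c4.png",np.hstack([cv2.resize(t[140:240,240:340],(400,400),interpolation=2),cv2.resize(c[140:240,155:255],(400,400),interpolation=2)]))
print(T.proj(s["tool_pos"]),S.proj(s["tool_pos"]))
E
```

```text
1 [ 0.51  0.48 -0.25  1.53  0.13  1.14  0.  ]
1 [ 0.48  0.44 -0.29  1.71  0.14  1.01 -0.09]
1 [ 0.38  0.66 -0.21  1.29  0.14  1.2  -0.07]
1 [ 0.51  0.43 -0.26  1.34  0.11  1.39  0.02]
-1 [-0.02  0.53  0.61  1.55 -0.32  1.16 -2.72]
-1 [-0.11  0.48  0.6   1.73 -0.31  1.03 -2.77]
-1 [-0.04  0.72  0.62  1.31 -0.42  1.24 -2.78]
-1 [ 0.02  0.46  0.56  1.35 -0.24  1.4  -2.8 ]
(np.float64(0.5878259522955653), 1)
0.9667
2.7833
4.2
4.95 [ 0.55607002 -0.23364676  0.31084295] [ 0.52748338 -0.55112015  0.16017819] 0.006580841656922565
[[326.00654441 187.86882612]] [[188.46777751 152.46244748]]
```

View pics/c4.png

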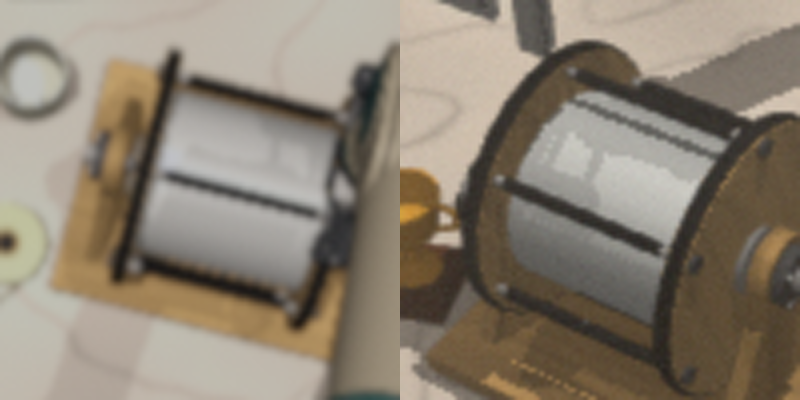

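The tip sits at about (187.5,152.5) in the scene view, as projected. The upper rod shows at crop (165,177)–(320,213) in the top view. Next I'll check the disc outlines against the pose.

```bash
python3 - <<'E'
from h import *
th=np.radians(np.arange(-90,100,10))
# scene observed outer silhouette of -y disc (outer face edge y=-.103 or -.085)
for y in(-.1015,-.0865):
    P=np.array([st(.125*np.sin(a),y,.17+.125*np.cos(a)) for a in th]);q=S.proj(P)
    print(y,((q-[155,140])*4+[400,0]).round(0).astype(int).tolist())
for y in(.0865,.1015,-.1015):
    P=np.array([st(.125*np.sin(a),y,.17+.125*np.cos(a)) for a in th[::3]]);q=T.proj(P)
    print("T",y,((q-[240,140])*4).round(0).astype(int).tolist())
# rod edges dark centroid, top view: rows along columns
g=cv2.cvtColor(cv2.imread("pics/t1.png"),6).astype(float)
for y in(.06,.03,0,-.03):
    a=np.radians(np.arange(-55,56,1));q=T.proj(np.array([st(.112*np.sin(b),y,.17+.112*np.cos(b)) for b in a])).astype(np.float32)
    pr=cv2.remap(g,q[:,None,0],q[:,None,1],1).ravel();print(y,pr[::3].astype(int).tolist(),np.degrees(a[pr.argmin()]))
E
```

```text
-0.1015 [[627, 92], [624, 75], [619, 61], [611, 49], [601, 41], [589, 37], [576, 37], [561, 41], [545, 49], [529, 62], [513, 78], [498, 98], [485, 121], [473, 146], [464, 171], [458, 197], [454, 221], [454, 244], [457, 263]]
-0.0865 [[641, 98], [638, 81], [632, 66], [625, 55], [615, 46], [604, 42], [590, 42], [576, 46], [560, 55], [544, 68], [528, 84], [513, 104], [500, 127], [488, 152], [479, 178], [473, 203], [469, 228], [469, 250], [471, 270]]
T 0.0865 [[120, 286], [126, 264], [139, 213], [156, 148], [171, 89], [179, 54], [180, 53]]
T 0.1015 [[106, 282], [111, 261], [124, 210], [140, 144], [155, 85], [165, 51], [166, 49]]
T -0.1015 [[300, 332], [313, 312], [331, 262], [349, 196], [361, 136], [363, 100], [356, 97]]
0.06 [76, 100, 117, 127, 135, 142, 148, 154, 158, 162, 165, 168, 174, 172, 128, 77, 137, 182, 189, 185, 183, 183, 182, 178, 174, 172, 165, 159, 150, 139, 123, 102, 76, 53, 42, 54, 84] 46.0
0.03 [89, 108, 119, 128, 136, 142, 148, 154, 158, 163, 165, 168, 174, 172, 126, 77, 140, 183, 186, 180, 178, 182, 181, 178, 174, 171, 165, 159, 150, 138, 122, 102, 75, 51, 45, 56, 86] 46.0
0 [92, 108, 119, 128, 136, 142, 149, 154, 158, 162, 165, 169, 174, 172, 126, 75, 144, 184, 186, 179, 177, 181, 182, 178, 175, 170, 164, 156, 146, 132, 117, 97, 74, 51, 45, 58, 88] 45.0
-0.03 [90, 109, 120, 129, 137, 143, 149, 154, 159, 162, 164, 169, 173, 170, 123, 76, 144, 185, 185, 179, 172, 171, 173, 173, 171, 164, 153, 143, 134, 124, 110, 93, 70, 47, 44, 62, 92] 45.0
```

Pose is confirmed: the rod angle reads the same along the whole axle, -10° from top. Now I'll calibrate the rim height with a light touch.

```bash
python3 - <<'E'
from h import *
F=lambda:get_state()["force"]
arm.move_linear(st(0,-.094,.300),feed=.1)
f0=F();z=.300
while z>.2905:
    z-=.001;arm.move_linear(st(0,-.094,z),feed=.02);s=get_state();d=s["force"]-f0
    print(round(s["t"],2),round(z,4),s["tool_pos"][2].round(5),d.round(2))
    if d[2]>.8:break
t=get_state()["t"];arm.move_linear(st(0,-.094,.302),feed=.15);s=get_state();print(s["t"]-t,s["tool_pos"],(s["force"]-f0).round(2))
E
```

```text
5.55 0.299 0.29925 [-0.52  0.11  0.02]
5.8 0.298 0.298 [ 0.18 -0.19  0.18]
6.05 0.297 0.29689 [-0.05  0.06  0.4 ]
6.3 0.296 0.29593 [ 1.47 -0.    0.06]
6.55 0.295 0.29534 [-0.26 -0.11  1.65]
0.25 [ 0.5556976  -0.23358295  0.30246615] [-0.3  -0.86 -0.94]
```

```bash
cat > cap.py <<'E'
from h import *
def cap(n,dt,fn,cams=("top",)):
    out={}
    ts=[];im={c:[] for c in cams}
    for i in range(n):
        for c in cams:
            ts.append(get_state()["t"]);im[c].append(viewer.camera(c))
        if dt>0 and i<n-1:arm.sleep(dt)
    np.savez(fn,ts=np.array(ts).reshape(n,-1),**im)
    return im
E
python3 - <<'E'
from cap import *
arm.move_linear(st(-.046,-.05,.315),feed=.3)
arm.move_linear(st(-.046,-.05,.262),feed=.2)
s=get_state();print(s["t"],s["tool_pos"],s["force"])
arm.move_linear(st(.10,-.05,.262),feed=.28);s=get_state();print(s["t"],s["tool_pos"],s["force"])
arm.move_linear(st(.10,-.06,.33),feed=.4)
arm.move_linear(st(0,-.094,.315),feed=.3);s=get_state();print(s["t"],s["tool_pos"],s["force"])
im=cap(12,.1,"f1.npz")
print(get_state()["t"])
cv2.imwrite("pics/m1.png",np.vstack([np.hstack([cv2.resize(a[145:225,260:335],(150,160)) for a in im["top"][i:i+4]]) for i in(0,4,8)]))
E
```

```text
7.5833 [ 0.52083902 -0.18098738  0.26154398] [ 0.75993014  0.92858114 -0.45008349]
8.2583 [ 0.66255227 -0.21355278  0.26252588] [0.58327886 0.73555421 0.57503975]
9.0917 [ 0.55384257 -0.23339321  0.31485613] [0.54457106 0.23257202 0.16809234]
10.7917
```

View pics/m1.png

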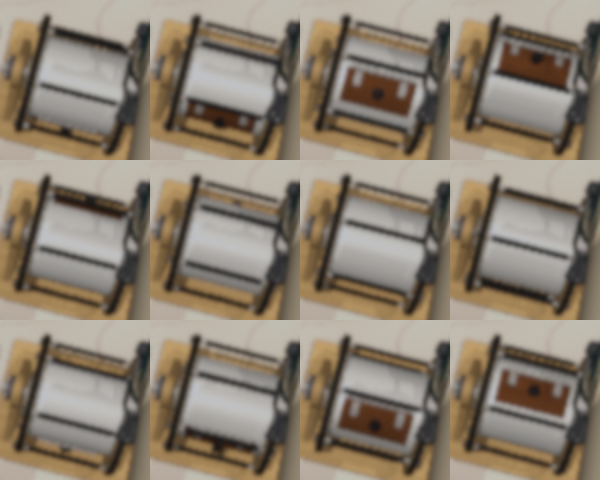

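The montage shows the drum spinning freely, with the reddish hatch crossing the top in frames 3–4 and again about frame 12 (roughly 4.8 rad/s). Next I'll write an angle tracker.

```bash
cat > trk.py <<'E'
from h import *
A=np.radians(np.arange(-50,50.1,.5));Y=np.linspace(.065,-.02,12)
def prof(im,r):
    P=np.array([[st(r*np.sin(a),y,.17+r*np.cos(a)) for y in Y] for a in A]).reshape(-1,3)
    q=T.proj(P).astype(np.float32).reshape(len(A),len(Y),2)
    return cv2.remap(im,q[...,0].copy(),q[...,1].copy(),1).astype(float).mean(1)
def rods(im):  # rod angle mod 60 deg: dark dips within +-35deg, sub-step centroid
    p=prof(im,.112);g=p.max(1)              # brightest channel: red hatch stays brighter than black rods
    k=(A>-.61)&(A<.61);g=g-cv2.GaussianBlur(g[:,None],(0,0),16).ravel();w=np.clip(-g-15,0,None)*k
    if w.sum()<50:return None
    i=w.argmax();s=abs(A-A[i])<.12;return (w*A)[s].sum()/w[s].sum()
def hatch(im): # centroid of reddish sector, deg, and its extent
    p=prof(im,.086);w=np.clip(p[:,2]-p[:,0]-25,0,None);n=(w>0).sum()*.5
    return ((w*A).sum()/w.sum() if n>12 else None),n
E
python3 - <<'E'
from trk import *
d=np.load("f1.npz")
for t,im in zip(d["ts"][:,0],d["top"]):
    r=rods(im);h,n=hatch(im);print(round(t,3),None if r is None else np.degrees(r).round(1),None if h is None else np.degrees(h).round(1),n)
E
```

```text
9.092 -17.4 None 0.0
9.242 27.2 None 4.0
9.392 11.5 -18.8 44.0
9.542 -3.1 17.4 43.5
9.692 -20.8 None 0.0
9.842 22.9 None 0.0
9.992 6.0 None 0.0
10.142 -10.8 None 0.0
10.292 -27.9 None 0.0
10.442 14.5 None 0.0
10.592 -3.3 -30.7 39.5
10.742 -21.2 5.8 43.5
```

```bash
cat >> trk.py <<'E'
from scipy.optimize import least_squares
wr=lambda x,p:(x+p/2)%p-p/2
def est(ts,ims,t0,wmax=6.,dec=0.2,fitdec=False):
    """theta(t)=th+w*(t-t0)-dec/2*(t-t0)^2 ; hatch angle from top, + towards +x"""
    ob=[(t-t0,rods(i),hatch(i)[0]) for t,i in zip(ts,ims)]
    tr=np.array([o[0] for o in ob if o[1] is not None]);r=np.array([o[1] for o in ob if o[1] is not None])
    th=np.array([o[0] for o in ob if o[2] is not None]);h=np.array([o[2] for o in ob if o[2] is not None])
    f=lambda x,t:x[0]+x[1]*t-(x[2] if fitdec else dec)/2*t*t
    def res(x):
        return np.r_[wr(r-f(x,tr)-np.pi/6,np.pi/3),wr(h-f(x,th),2*np.pi)]
    cost=lambda x:np.minimum(abs(res(x)),.2).sum()
    g=[(cost((p,w,dec)),p,w) for w in np.arange(0,wmax,.04) for p in np.arange(-np.pi,np.pi,.06)]
    c,p,w=min(g);o=least_squares(res,[p,w,dec] if fitdec else [p,w],loss="soft_l1",f_scale=.03)
    return o.x,np.degrees(o.fun if False else res(o.x)).round(1),len(h)
E
python3 - <<'E'
from trk import *
d=np.load("f1.npz");print(est(d["ts"][:,0],d["top"],d["ts"][-1,0],fitdec=True))
x,_,_=est(d["ts"][:,0],d["top"],d["ts"][-1,0]);print(x)
E
```

```text
(array([0.15054721, 4.86606459, 0.20774381]), array([ 0.3,  0.2,  0.1,  1.4, -0.1,  0.1, -0.2, -0. ,  0.2,  0.1,  0. ,
        0.2, -0.2, -8.1,  2.6, -2.9]), 4)
[0.15206035 4.8724066 ]
```

Fit is excellent: 4.87 rad/s, decay 0.21 rad/s², and at least two untouched passes over the top. I'll let one more pass go by, then make a short light tap to slow the drum and calibrate the brake.

```bash
python3 - <<'E'
from cap import *
from trk import *
arm.move_linear(st(0,-.094,.2985),feed=.1)
arm.sleep(max(0,12.6-get_state()["t"]))
cap(4,.08,"f2.npz");f0=get_state()["force"]
t1=get_state()["t"]
arm.move_linear(st(0,-.094,.295),feed=.03);s=get_state();t2=s["t"]
arm.move_linear(st(0,-.094,.2985),feed=.03);t3=get_state()["t"]
print(t1,t2,t3,s["force"]-f0,s["tool_pos"])
cap(14,.08,"f3.npz")
a=np.load("f2.npz");d=np.load("f3.npz");e=np.load("f1.npz")
print("pre",est(np.r_[e["ts"][:,0],a["ts"][:,0]],np.concatenate([e["top"],a["top"]]),t1,fitdec=True))
print("post",est(d["ts"][:,0],d["top"],t3),get_state()["t"])
E
```

```text
13.05 13.3167 13.5833 [-1.01124368 -1.3808667   3.07954308] [ 0.55578425 -0.23356359  0.29529111]
pre (array([-1.59604185,  4.47804213,  0.17883671]), array([-0. ,  0.1,  0.1,  1.5,  0.1,  0.3,  0.1,  0.2,  0.3,  0.1, -0.2,
       -0.2,  0.1,  0.1, -0.1,  0.1, -0.2, -8. ,  2.4, -3.2]), 4)
post (array([-2.1641016 ,  0.14619429]), array([ 3.6,  2.1,  0.8, -0.3, -1. , -1.6, -1.9, -1.9, -1.6, -1. , -0.2,
        0.8,  2. ,  3.4]), 0) 15.3667
```

```bash
python3 - <<'E'
from trk import *
d=np.load("f3.npz");print([None if rods(i) is None else np.degrees(rods(i)).round(1) for i in d["top"]])
r=np.mean([rods(i) for i in d["top"]]);
for k in range(6):
    th=wr(r-np.pi/6+k*np.pi/3,2*np.pi);print(np.degrees(th).round(1),"travel",(wr(th+1.596,2*np.pi)%(2*np.pi)).round(2))
c=viewer.camera("scene");t=d["top"][-1]
cv2.imwrite("pics/c5.png",np.hstack([cv2.resize(t[140:240,240:340],(400,400),interpolation=2),cv2.resize(c[140:240,155:255],(400,400),interpolation=2)]))
E
```

```text
[np.float64(29.6), np.float64(29.1), np.float64(28.6), np.float64(28.2), np.float64(27.8), np.float64(27.4), np.float64(27.2), np.float64(26.9), np.float64(26.8), np.float64(26.8), np.float64(26.8), np.float64(26.8), np.float64(26.8), np.float64(26.8)]
-2.5 travel 1.55
57.5 travel 2.6
117.5 travel 3.65
177.5 travel 4.69
-122.5 travel 5.74
-62.5 travel 0.51
```

View pics/c5.png

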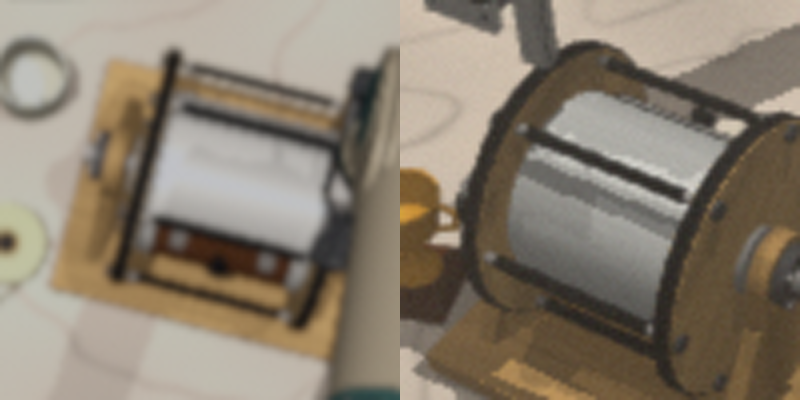

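The tap was far stronger than expected. It stopped the drum about 0.56 rad (0.125 s) after the command, with the hatch at -62.5° on the robot side, and a rod now at +27.5°. There is time to redo it properly: flick that rod toward the robot, leave the drum untouched, then brake with the calibrated lead.

```bash
sed -i 's/wmax=6.,dec=0.2/wmin=0.,wmax=6.,dec=0.2/; s/np.arange(0,wmax,.04)/np.arange(wmin,wmax,.04)/' trk.py
python3 - <<'E'
from cap import *
from trk import *
arm.move_linear(st(0,-.094,.315),feed=.2)
arm.move_linear(st(.077,-.05,.315),feed=.4)
arm.move_linear(st(.077,-.05,.262),feed=.3)
s=get_state();print(s["t"],s["tool_pos"],s["force"])
arm.move_linear(st(-.10,-.05,.262),feed=.20);s=get_state();print(s["t"],s["tool_pos"],s["force"])
arm.move_linear(st(-.10,-.06,.33),feed=.4)
arm.move_linear(st(0,-.094,.305),feed=.3);s=get_state();print(s["t"],s["tool_pos"],s["force"])
cap(24,.07,"g1.npz")
d=np.load("g1.npz");t=get_state()["t"];print(t)
print(est(d["ts"][:,0],d["top"],t,-6,0,-.2,True))
E
```

```text
16.3667 [ 0.63851506 -0.20935148  0.26125814] [ 0.16019704 -0.19444723 -0.92610375]
17.4 [ 0.4697304  -0.16818237  0.26287857] [-0.17783612  0.77126923  0.07974047]
18.2333 [ 0.55495561 -0.23286744  0.30230824] [-0.8996216   0.65228238  0.49125517]
20.9667
(array([ 2.73249254, -3.12430058, -0.15497999]), array([-1.5, -0.3, -0.2, -0.1, -0.2,  0. ,  0.3,  0. ,  0. ,  0.2,  0.2,
        0.3,  1.1,  0.7,  0.5,  0.3, -1. ,  0.3,  0.2,  0. ,  0. ,  0. ,
       -0.1, -0.3,  7.2, -6.2, -5.5, -2.1,  0.5,  9.6]), 6)
```

```bash
python3 - <<'E'
from cap import *
from trk import *
arm.move_linear(st(0,-.094,.2985),feed=.1)
arm.sleep(28.8-get_state()["t"])
cap(20,.12,"g2.npz")
d=np.load("g2.npz");t=get_state()["t"];s=get_state();print(t,s["tool_pos"],s["force"])
x,r,n=est(d["ts"][:,0],d["top"],t,-6,0,-.2,True);print(x,r,n)
a=-x[2];C=x[0]%(2*np.pi);D=x[1]**2-2*a*C;print("next pass in",(-x[1]-np.sqrt(D))/a,"w",np.sqrt(D))
E
```

```text
32.0167 [ 0.55545102 -0.2335004   0.29848589] [-0.62886671 -0.70070813 -0.54716874]
[ 1.02645084 -1.7756024  -0.10764577] [ 1.   1.5  0.5  0.7  0.4 -0.8 -0.  -0.1  0.   0.1 -0.2  0.  -0.  -0.1
 -0.  -0.1  0.  -0.2  0.1  0.2 -6.8 -4.4 -1.9  0.5  7.6] 5
next pass in 0.5885872696894822 w 1.712243464295233
```

```bash
python3 - <<'E'
from cap import *
from trk import *
C=1.02645-.169;a=.10765;w=1.7756
tau=(w-np.sqrt(w*w-2*a*C))/a
print(tau,get_state()["t"]);f0=get_state()["force"]
arm.sleep(32.0167+tau-get_state()["t"])
t1=get_state()["t"]
arm.move_linear(st(0,-.094,.295),feed=.03);s=get_state()
print(t1,s["t"],(s["force"]-f0).round(2),s["tool_pos"])
im=cap(4,.05,"k1.npz")
for i in im["top"]:r=rods(i);h=hatch(i);print(None if r is None else np.degrees(r).round(1),np.degrees(h[0] or 9).round(1),h[1])
s=get_state();print(s["t"],(s["force"]-f0).round(2))
i=im["top"][-1];p=prof(i,.112).max(1);print(p[::8].astype(int))
t=i;cv2.imwrite("pics/k1.png",cv2.resize(t[140:240,240:340],(400,400),interpolation=2))
E
```

```text
0.49019118564043856 32.0167
32.5083 32.775 [1.06 0.29 2.36] [ 0.55578772 -0.23353275  0.29530109]
29.7 -2.8 44.5
29.7 -2.8 44.5
29.7 -2.8 44.0
29.7 -2.8 44.5
33.125 [0.8  0.79 5.03]
[122 129 139 143 115  70 137 151 102  91  93  88  82  89  97 103 123 157
 151  97  59 105 143 142 135 136]
```

View pics/k1.png

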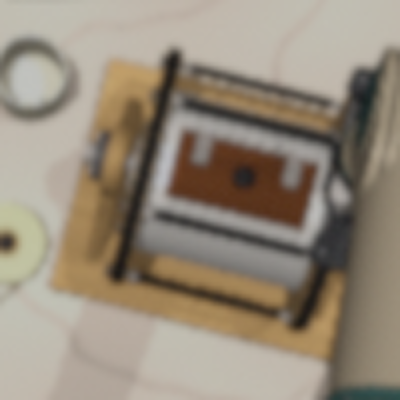

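Stopped dead, with the hatch on top at -0.3°. Now I'll lift slowly to avoid springback.

```bash
python3 - <<'E'
from cap import *
from trk import *
arm.move_linear(st(0,-.094,.297),feed=.002)
im=cap(2,.3,"k2.npz")["top"]
arm.move_linear(st(0,-.094,.40),feed=.15)
im+=cap(6,.25,"k3.npz")["top"]
for i in im:print(np.degrees(rods(i)).round(2),np.degrees(hatch(i)[0]).round(1))
s=get_state();print(s["t"],s["tool_pos"])
E
```

```text
29.01 -3.5
29.01 -3.6
28.99 -3.6
28.98 -3.6
28.99 -3.5
28.98 -3.5
28.98 -3.5
28.99 -3.5
36.725 [ 0.55549019 -0.23348297  0.39999721]
```

```bash
python3 -c "
from plant import ticket
print(ticket.sign_off())"
```

```text
the job is handed in; nothing more can be done
None
```

Job handed in at about 37 s: the drum is at rest with the hatch about 1° from the top and the hand clear. My first light tap stopped the drum in the wrong place, so I flicked it a second time, let the hatch pass the top more than twice untouched, and then braked it.

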